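# Unclip the long scoop and thread it out of the bulk bin

### The arm

A 7-joint arm with a two-finger parallel gripper is mounted at the origin on the work surface. World frame = base frame: x ahead of the robot, y to its left, z up, the work surface at z = 0. Lengths are in m, angles in rad, forces in N, time in s.
With the tool pointing down it reaches from about 0.375 to 0.925 m from the base axis. Payload 3.1 kg.
Tool frame: the origin (TCP) lies between the finger pads; the fingertips stand 19 mm ahead of it and the grasp point (between the pads) is the TCP; z points along the fingers, y is the line along which they close (so a half turn about z gives the same grasp; the last joint's range is limited). The gripper opens to 85 mm and grips with 20 to 120 N. Pads are 22 mm wide; open, the fingers measure 114 mm over their backs; the gripper's body (76 mm by 85 mm) begins 54 mm behind the grasp point. The pads swing forward as they close: fully open they stand 13 mm farther back than shut.
Start: joints at [-1.265, 0.383, 0.044, 1.598, -0.018, 1.161, -0.05], TCP at [0.255, 0.598, 0.25] pointing down, gripper open.
Joint ranges: [-2.61, 2.61], [-0.41, 2.15], [-1.48, 1.57], [0, 2.5], [-1.57, 4.71], [0.05, 1.97], [-2.85, 2.85]. Speed limits (rad/s): [2.79, 2.79, 3.14, 3.14, 3.14, 3.14, 3.14].

### API

Orientations are given as a unit quaternion [x, y, z, w].
In Python, from bench import move_ptp, movel, move_j, move_gripper, pause, inverse_kinematics, read_camera, camera_params, MotionError, sign_off, look_for, tip_of, read_time_s, read_qpos, read_joint_vel, read_effort, read_eef_pos, read_tcp_rot, read_ft_force, read_ft_torque, read_finger_gap, read_grasp_force gives the robot as it stands. Calls block until the motion is done:
- move_ptp(position, orientation): joint-space move of the TCP to a pose.
- movel(position, orientation=None, speed=0.15): straight line of the TCP; orientation=None keeps the orientation; speed is the mean speed in m/s.
- move_j(angles): joint-space move.
- move_gripper(opening, effort=None): finger opening in m; effort is the grip in N (None keeps the last); returns when the fingers have stopped.
- pause(seconds).
- inverse_kinematics(position, orientation): joint angles nearest the present ones, or None.
- read_camera(name): name is "scene" or "side" or "wrist"; returns the picture (480x640x3 uint8, red, green, blue); there is no depth.
- camera_params(name): a dict with "K" (3x3 intrinsics, pixels), "dist_coeffs" ([k1, k2, p1, p2, k3] as OpenCV has them; the pictures are not rectified), "camera_from_world" (4x4, takes a point from world to camera coordinates). Camera axes: x right, y down, z forward; pixel columns grow to the right and rows downward; lengths in m; the calibration is good to about 2 mm. A picture is of the moment at which its call begins: read the wrist's pose just before it. camera_params takes no time and is no camera call; for the wrist camera it gives the pose at the moment of the call.
A pose or a line that the arm cannot do raises MotionError and nothing moves.
- sign_off(): hands the job in; it is judged then, once.
Trained networks look in the newest picture that a camera, given by its name, has taken for a name from the list of things; names that differ only in an ending like _2 or _b are one class to them, and where a whole thing is asked for, a point or a joint stands for the part that bears it (a point fixed in the world has none). Each returns a list of dicts, best first, with "confidence" (0 to 1); they miss things now and then, are a little off and sometimes report something else, mostly with a low value. They report only what shows in the picture. A call takes as long as a camera call.
- look_for(camera, name): "at" ([column, row] in pixels, amid what is visible of it).
- tip_of(camera, name): "at" ([column, row] in pixels: a listed point, or the origin of a listed thing).
Readings, each from a call of its own:
- read_time_s(): time.
- read_qpos(): joint angles.
- read_joint_vel(): joint speeds.
- read_effort(): joint torques, N m.
- read_eef_pos(): TCP position.
- read_tcp_rot(): TCP orientation.
- read_ft_force(): force on the tool from outside, world axes, zero at the start.
- read_ft_torque(): the same for the moment, N m.
- read_finger_gap(): finger opening in m.
- read_grasp_force(): force on a finger pad.
Only numpy, scipy, OpenCV 4.12 (cv2) and the standard library are available. Lean on these libraries where they do the work, as an engineer would, in place of code of your own. Each camera call takes 0.05 s, during which the arm holds its last target. There are 200 camera calls.

### The job

The long steel scoop is snapped into its clip inside the lidded bulk-food bin, with its bowl under the closed half of the lid. Pull its handle up out of the clip, tilt the scoop and bring it out slantwise through the lid's opening (it is too long to come out flat, and must not be pried hard against the bin), and finish still holding it steady in the gripper with every part of it at least 5 cm above the lid. Leave the things standing about and on the lid where they are.

Things in the scene. Friction and masses are not known exactly. Their poses are not given: they have to be found in the camera images.
- bin: White plastic bulk-food tray with a flat lid, fixed to the table; 360 mm (x) by 220 mm (y) outside, walls and floor 4 mm thick; lid 5 mm thick, overhanging 4 mm, its top at z = 78 mm, clear over the end nearer the robot and white round the opening. Origin: centre of the underside, on the table; x along its length towards the opening's end (away from the robot, within 0.4 rad), z up.
- opening (a point): Centre of the rectangular opening in the lid, on the lid's top face, 75 mm from the bin's origin along x. The opening is 170 mm along the bin's x (from x = -10 to 160 mm) by 170 mm along y, so 240 mm corner to corner, less than the scoop's length. Axes as the bin's.
- clip (a point): Spring clip on the bin's floor (bin x = 105 mm, 44 mm up), holding the round tail of the scoop's handle. Two white jaws, 22 mm long in x, 38 mm apart outside, tops at z = 58 mm, on a block 30 x 44 mm, 34 mm high. Ridges inside the jaws spring apart and free the handle when it is pulled up with some 5 to 15 N over 10 mm; nothing holds it lengthwise but friction.
- scoop_handle (a point): The place to hold the long steel scoop: centre of its flat-sided grip (18 mm wide in y, 20 mm high, from -40 to +40 mm in x), half-way up. Scoop's axes: x from bowl to handle end, z up when flat; at the start they match the bin's, and this point is at bin x = 40 mm, y = 0, 44 mm up (34 mm below the lid's top). Beyond +40 mm a round tail, 20 mm thick, runs to +90 mm; the clip begins at +54 mm.
- scoop_tip (a point): Middle of the front edge of the scoop's bowl, 10 mm above its underside, 180 mm from the grip's centre; at the start hidden under the lid's clear half. Axes as the scoop's.
- scoop_end (a point): Free end of the scoop's handle, on the handle's axis, 90 mm from the grip's centre. Axes as the scoop's.
- scoop: The long scoop itself, 270 mm long in all, 0.13 to 0.2 kg. Origin on its flat underside at the foot of the bowl's back wall, 40 mm towards the tip and 40 mm below the grip's centre. The bowl runs 140 mm from there to the tip, is 60 mm wide, 44 mm high at the back and about 20 mm at the tip.
- label: Wooden label block 22 x 70 x 18 mm standing on the lid's closed half, 85 to 100 mm from the bin's centre towards the robot. Leave it.
- jar: Closed amber glass jar, 70 mm across, 110 mm high, left of the bin, origin under it. Leave it.
- tin: Can, 74 mm across, 80 mm high, left of the bin, origin under it. Leave it.
- crate: Small carton 80 x 60 x 50 mm, farther left, origin under it. Leave it.
- short_scoop: Short aluminium scoop, 160 mm long, lying on the table right of the bin; not the one wanted. Leave it.
- cup: White cup, 72 mm across, 70 mm high, right of the bin, origin under it. Leave it.
- brush: Counter brush, 220 mm long, lying farther right of the bin. Leave it.

How it is judged:
On the way:
1. the handle is pulled up out of the clip while the bowl is still inside the bin (z of scoop_end in the frame of bin above 0.07 m and z of scoop_tip in the frame of bin below 0.073 m and contact force between the fingers and scoop above 1 N), for 0.1 s.
At the end, for the whole second after the job is handed in: the long scoop is held by the fingers, steady (under 0.05 m/s and 0.3 rad/s), not touching the bin, with its tip and its whole handle and underside at least 45 mm above the lid's top; no bystander has moved more than 30 mm (height (world z) of each of scoop_tip, scoop_end, scoop_handle above 0.133 m and height (world z) of scoop above 0.123 m and contact force between the fingers and scoop above 1 N and contact force between scoop and bin below 0.1 N and linear speed of scoop below 0.05 m/s and angular speed of scoop below 0.3 rad/s and distance of each of label, jar, tin, crate, short_scoop, cup, brush from where it was at the start of the episode below 0.03 m); the arm keeps its last pose, push and grip.
It fails at once if a thing standing about is knocked or moved more than 30 mm (distance of any of label, jar, tin, crate, short_scoop, cup, brush from where it was at the start of the episode above 0.03 m).
It fails at once if the scoop is pried hard against the bin or its lid (over 40 N) (contact force between scoop and bin above 40 N).
It also fails if it takes over 42 s, if anything falls off the work surface, if the arm or the gripper's body presses on something with over 40 N, if the wrist force passes 120 N, or if a joint passes its speed limit or range.

## Working session

There is one attempt and no reset: what is moved stays moved. The work goes in short steps, each a Python script; the robot and the scene stay as the last script left them, time stands still between calls to the robot, and variables do not carry over. Pictures are saved under pics/ and viewed, at most 10 in all, crops included, and the job is handed in when it is done.

```bash
mkdir -p pics
python3 - <<'E'
from bench import *
import cv2,numpy as np
for c in ["scene","side"]:
    im=read_camera(c); cv2.imwrite(f"pics/{c}0.png",im[:,:,::-1])
    p=camera_params(c); print(c,np.round(p["K"],1).tolist(),p["dist_coeffs"],np.round(p["camera_from_world"],3).tolist())
    for n in ["opening","clip","scoop_handle","scoop_end","scoop_tip","bin","label","jar","cup"]:
        print(n,[(np.round(d["at"],1).tolist(),round(d["confidence"],2)) for d in tip_of(c,n)[:2]])
print(read_time_s(),read_eef_pos(),read_tcp_rot())
E
```

```text
scene [[472.0, 0.0, 320.2], [0.0, 472.0, 235.4], [0.0, 0.0, 1.0]] [-0.03736692  0.          0.          0.          0.        ] [[-0.769, 0.639, -0.013, 0.394], [0.448, 0.523, -0.725, -0.216], [-0.457, -0.564, -0.688, 1.383], [0.0, 0.0, 0.0, 1.0]]
opening [([311.0, 226.7], 0.97), ([305.4, 245.9], 0.64)]
clip [([304.4, 244.7], 0.58)]
scoop_handle [([320.4, 226.5], 0.79)]
scoop_end [([299.5, 251.9], 0.96)]
scoop_tip []
bin [([326.8, 231.5], 0.76), ([299.9, 250.2], 0.4)]
label [([355.1, 186.3], 0.64)]
jar [([413.9, 255.0], 0.76)]
cup [([285.3, 184.5], 0.79)]
side [[498.0, 0.0, 322.2], [0.0, 498.0, 238.3], [0.0, 0.0, 1.0]] [-0.0615022  0.         0.         0.         0.       ] [[0.827, -0.562, -0.015, -0.43], [-0.443, -0.635, -0.633, 0.32], [0.347, 0.53, -0.774, 0.985], [0.0, 0.0, 0.0, 1.0]]
opening [([326.1, 248.6], 0.62)]
clip [([336.9, 251.8], 0.84), ([228.1, 257.6], 0.73)]
scoop_handle [([319.1, 268.6], 0.75)]
scoop_end [([343.2, 243.4], 0.76)]
scoop_tip [([320.4, 266.4], 0.3)]
bin [([308.5, 290.3], 0.74)]
label [([274.0, 291.7], 0.8)]
jar [([225.8, 257.9], 0.8)]
cup [([355.8, 372.0], 0.65)]
1.0 [0.25537712 0.59774839 0.25028869] [ 2.00503071e-01  9.79693073e-01  1.83748617e-05 -1.72930728e-05]
```

```bash
cat > h.py <<'E'
from bench import *
import cv2,numpy as np
def onplane(p,at,z):
    u=cv2.undistortPoints(np.array([[at]],float),p["K"],np.array(p["dist_coeffs"]))[0,0]
    T=np.array(p["camera_from_world"]);R=T[:3,:3];o=-R.T@T[:3,3];d=R.T@np.r_[u,1]
    return o+d*(z-o[2])/d[2]
def proj(p,X):
    T=np.array(p["camera_from_world"])
    return cv2.projectPoints(np.array(X,float).reshape(-1,3),cv2.Rodrigues(T[:3,:3])[0],T[:3,3],p["K"],np.array(p["dist_coeffs"]))[0][:,0]
E
python3 - <<'E'
from h import *
Z=dict(opening=.078,clip=.044,scoop_handle=.044,scoop_end=.044,bin=0,label=.078,jar=0,cup=0)
S=dict(scene=dict(opening=(311,226.7),clip=(304.4,244.7),scoop_handle=(320.4,226.5),scoop_end=(299.5,251.9),bin=(326.8,231.5),label=(355.1,186.3),jar=(413.9,255),cup=(285.3,184.5)),
side=dict(opening=(326.1,248.6),clip=(336.9,251.8),scoop_handle=(319.1,268.6),scoop_end=(343.2,243.4),bin=(308.5,290.3),label=(274,291.7),jar=(225.8,257.9),cup=(355.8,372)))
for c in S:
    for n,a in S[c].items(): print(c,n,onplane(camera_params(c),a,Z[n]).round(3))
E
```

```text
scene opening [0.549 0.014 0.078]
scene clip [0.576 0.022 0.044]
scene scoop_handle [ 0.509 -0.002  0.044]
scene scoop_end [0.599 0.033 0.044]
scene bin [ 0.478 -0.015  0.   ]
scene label [ 0.372 -0.031  0.078]
scene jar [0.375 0.18  0.   ]
scene cup [ 0.442 -0.236  0.   ]
side opening [0.541 0.013 0.078]
side clip [0.571 0.013 0.044]
side scoop_handle [ 0.51  -0.003  0.044]
side scoop_end [0.597 0.025 0.044]
side bin [ 0.473 -0.013  0.   ]
side label [ 0.385 -0.019  0.078]
side jar [ 0.359  0.179 -0.   ]
side cup [ 0.443 -0.235  0.   ]
```

View pics/scene0.png

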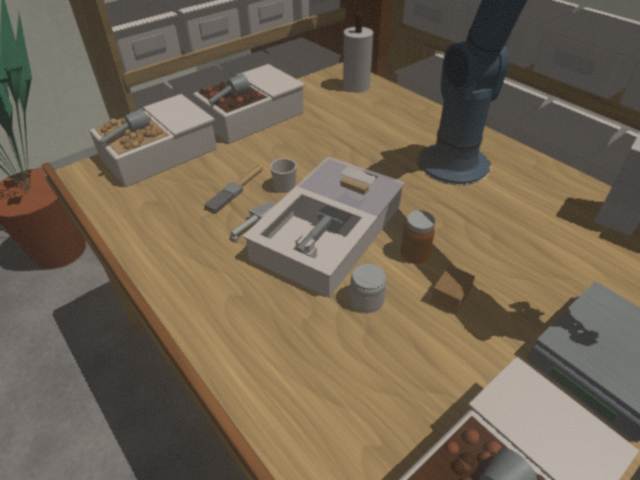

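View pics/side0.png

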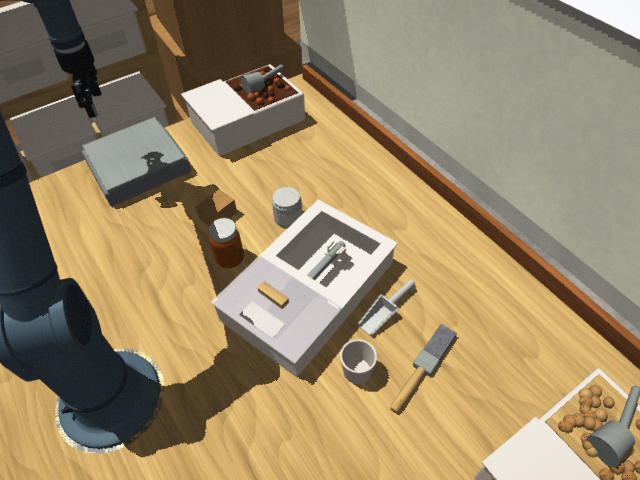

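```bash
cat > fit.py <<'E'
from h import *
from scipy.optimize import least_squares
obs=[("side",(184,114,78),(318,203)),("side",(184,-114,78),(396,243)),("side",(-184,-114,78),(298,370)),("side",(-184,114,78),(214,302)),
("side",(40,0,44),(319.1,268.6)),("side",(130,0,44),(343.2,243.4)),("side",(0,0,0),(308.5,290.3)),
("scene",(75,0,78),(311,226.7)),("scene",(40,0,44),(320.4,226.5)),("scene",(130,0,44),(299.5,251.9)),("scene",(0,0,0),(326.8,231.5)),
("scene",(-184,-114,78),(332,158)),("scene",(-184,114,78),(404,182))]
P={c:camera_params(c) for c in("scene","side")}
def W(q,X):
    c,s=np.cos(q[2]),np.sin(q[2]);X=np.array(X)/1000
    return np.array([q[0]+c*X[0]-s*X[1],q[1]+s*X[0]+c*X[1],X[2]])
f=lambda q:np.concatenate([proj(P[c],W(q,X))[0]-a for c,X,a in obs])
r=least_squares(f,[.475,-.014,.33],loss="soft_l1",f_scale=2);print(r.x.round(4));print(r.fun.reshape(-1,2).round(1).tolist())
E
python3 fit.py
cat > plan.py <<'E'
import numpy as np,heapq,sys
def seg(pts,n=5):
    o=[]
    for a,b in zip(pts,pts[1:]+pts[:1]):
        k=max(2,int(np.hypot(b[0]-a[0],b[1]-a[1])/n)+1); o+=[(a[0]+(b[0]-a[0])*t,a[1]+(b[1]-a[1])*t) for t in np.linspace(0,1,k,endpoint=False)]
    return np.array(o)
def plan(g,alpha,thmax=70):
    bowl=seg([(-40,-40),(-180,-40),(-180,-20),(-40,4)]); hand=seg([(-40,-10),(90,-10),(90,10),(-40,10)])
    t=seg([(-11,-19),(11,-19),(11,54),(43,54),(43,200),(-43,200),(-43,54),(-11,54)]) # tool: up = back
    a=np.radians(alpha); t=np.c_[t[:,0]*np.cos(a)-t[:,1]*np.sin(a),t[:,0]*np.sin(a)+t[:,1]*np.cos(a)]
    A=np.r_[bowl-[g,0],hand-[g,0],t+[0,0]]
    isbt=np.r_[np.ones(len(bowl),bool),np.zeros(len(hand),bool),np.ones(len(t),bool)]
    R=[(-184,-10,73,78),(160,184,73,78),(-180,-176,0,73),(176,180,0,73),(-200,200,-50,4),(90,120,0,38),(-105,-80,78,98)]
    JR=(94,116,38,58)
    def clr(x,z,th):
        c,s=np.cos(th),np.sin(th);X=x+A[:,0]*c-A[:,1]*s;Z=z+A[:,0]*s+A[:,1]*c;m=99
        for i,(x0,x1,z0,z1) in enumerate(R+[JR]):
            dx=np.maximum(np.maximum(x0-X,X-x1),0);dz=np.maximum(np.maximum(z0-Z,Z-z1),0);d=np.hypot(dx,dz)
            if i==len(R): d=np.where(isbt,d,99)
            m=min(m,d.min())
        return m
    # start: pivoted pose 8deg, tip clearance
    D=np.radians(4);h=6
    def P(k): return k[0]*h,k[1]*h,k[2]*D
    th=2*D; c,s=np.cos(th),np.sin(th)
    # tip bottom (-180-g,-40) at (-140, 10)
    x0=-138-((-180-g)*c+40*s); z0=9-((-180-g)*s-40*c)
    S=(round(x0/h),round(z0/h),2)
    C={}
    def cl(k):
        if k not in C: C[k]=clr(*P(k))
        return C[k]
    dist={S:0};prev={};q=[(0,S)]
    while q:
        d,k=heapq.heappop(q)
        if d>dist[k]:continue
        if P(k)[1]+min((-180-g)*np.sin(P(k)[2])-40*np.cos(P(k)[2]),0)>135: break
        for dx in(-1,0,1):
            for dz in(-1,0,1):
                for dt in(-1,0,1):
                    n=(k[0]+dx,k[1]+dz,k[2]+dt)
                    if n==k or n[2]<0 or P(n)[2]>np.radians(thmax):continue
                    m=cl(n)
                    if m<2: continue
                    w=np.sqrt(dx*dx+dz*dz+dt*dt)*(1+ (12/m)**2)
                    if d+w<dist.get(n,1e9): dist[n]=d+w;prev[n]=k;heapq.heappush(q,(d+w,n))
    else: return None
    p=[k]
    while p[-1]!=S:p.append(prev[p[-1]])
    p=p[::-1]
    return [(*P(k),np.degrees(P(k)[2]),cl(k)) for k in p]
if __name__=="__main__":
    for g in(0,25):
        for al in(0,-15):
            for tm in(24,32,40,52,64):
                p=plan(g,al,tm)
                if p is None: print(g,al,tm,None);continue
                print(g,al,tm,"min",round(min(x[4] for x in p),1))
                if tm==64 or min(x[4] for x in p)>9: print([(int(a),int(b),round(d),round(e)) for a,b,c,d,e in p])
E
time python3 plan.py
```

```text
[ 0.4738 -0.0153  0.3295]
[[-0.3, -4.0], [1.7, -1.1], [-2.0, -6.8], [-3.2, 0.4], [0.5, -0.5], [-0.5, -0.3], [0.9, 0.4], [0.2, -1.9], [-1.0, 0.4], [-0.9, -1.8], [1.3, -0.9], [-5.5, -2.8], [-0.0, -1.1]]
0 0 24 min 3.3
0 0 32 min 3.3
0 0 40 min 3.3
0 0 52 min 3.3
0 0 64 min 3.3
[(36, 72, 8, 3), (42, 66, 4, 8), (48, 66, 4, 10), (54, 66, 4, 10), (60, 72, 4, 7), (66, 78, 8, 4), (72, 84, 8, 4), (78, 84, 8, 6), (84, 90, 12, 8), (90, 90, 12, 9), (96, 90, 12, 9), (102, 96, 12, 9), (108, 102, 16, 10), (108, 108, 16, 9), (108, 114, 20, 11), (114, 120, 20, 10), (120, 126, 24, 12), (126, 132, 24, 15), (132, 138, 24, 14), (138, 144, 28, 15), (144, 150, 28, 18), (150, 156, 28, 20), (156, 162, 28, 21), (162, 168, 24, 16), (168, 174, 20, 20), (168, 180, 16, 21), (168, 186, 12, 33), (168, 192, 8, 50), (168, 192, 4, 62)]
0 -15 24 min 3.3
0 -15 32 min 3.3
0 -15 40 min 3.3
0 -15 52 min 3.3
0 -15 64 min 3.3
[(36, 72, 8, 3), (42, 66, 4, 8), (48, 66, 4, 10), (54, 66, 4, 10), (60, 72, 4, 7), (66, 78, 8, 4), (72, 84, 8, 4), (78, 84, 8, 6), (84, 90, 12, 8), (90, 90, 12, 9), (96, 90, 12, 9), (102, 96, 12, 9), (1
[... 929 characters left out ...]
8, 46), (192, 192, 4, 60)]
25 -15 24 min 1.6
25 -15 32 min 1.6
25 -15 40 min 1.6
25 -15 52 min 1.6
25 -15 64 min 1.6
[(60, 78, 8, 2), (66, 78, 8, 4), (72, 78, 8, 6), (78, 78, 8, 6), (84, 84, 8, 3), (90, 84, 8, 5), (96, 84, 8, 5), (102, 90, 12, 4), (108, 96, 12, 7), (114, 96, 12, 10), (120, 96, 12, 10), (126, 102, 12, 8), (132, 108, 16, 9), (132, 114, 16, 10), (132, 120, 20, 8), (138, 126, 20, 9), (144, 132, 20, 10), (150, 138, 24, 10), (156, 144, 24, 14), (162, 150, 24, 16), (168, 156, 24, 15), (174, 156, 24, 17), (180, 162, 24, 17), (186, 168, 24, 18), (192, 174, 20, 18), (192, 180, 16, 17), (192, 186, 12, 28), (192, 192, 8, 46), (192, 192, 4, 60)]
real	0m18.689s
user	0m18.934s
sys	0m0.052s
```

```bash
cat >> h.py <<'E'
from scipy.spatial.transform import Rotation as Ro
B=np.array([.4738,-.0153,.3295])
FLIP=True
def bw(x,z,y=0,B=B):
    c,s=np.cos(B[2]),np.sin(B[2]); return np.array([B[0]+c*x-s*y,B[1]+s*x+c*y,z])
def ori(th,B=B,flip=FLIP):  # th: tail-up tilt (rad)
    c,s=np.cos(B[2]),np.sin(B[2]);x=np.array([c,s,0]);y=np.array([-s,c,0])
    z=np.array([0,0,-1.])
    M=np.c_[-x,y,z] if flip else np.c_[x,-y,z]
    return (Ro.from_rotvec(-y*th)*Ro.from_matrix(M)).as_quat()
E
python3 - <<'E'
from h import *
for fl in(True,False):
    for x,z,t in[(55,.25,0),(55,.05,0),(130,.12,16),(170,.17,28),(200,.25,28),(190,.25,10)]:
        q=inverse_kinematics(bw(x/1000,z),ori(np.radians(t),flip=fl)); print(fl,x,z,t,None if q is None else np.round(q,2))
E
sed -i 's/D=np.radians(4);h=6/D=np.radians(2);h=3/; s/th=2\*D/th=4*D/; s/round(z0\/h),2)/round(z0\/h),4)/' plan.py
python3 - <<'E'
from plan import plan
for g in(10,20):
    p=plan(g,0,40); print(g,p and ([(int(a),int(b),round(d),round(e,1)) for a,b,c,d,e in p]))
E
```

```text
True 55 0.25 0 [-0.59  0.16  0.56  1.92 -0.09  1.09  1.91]
True 55 0.05 0 [-0.42  0.46  0.4   2.05 -0.27  0.69  2.05]
True 130 0.12 16 [-0.52  0.35  0.5   2.05 -0.46  0.56  2.2 ]
True 170 0.17 28 [-0.51  0.27  0.5   2.07 -0.64  0.43  2.37]
True 200 0.25 28 [-0.74  0.23  0.75  1.95 -0.52  0.6   2.23]
True 190 0.25 10 [-0.51  0.32  0.48  1.74 -0.23  0.96  1.95]
False 55 0.25 0 [-0.8   0.18  0.8   1.93 -0.14  1.1  -1.19]
False 55 0.05 0 [-0.64  0.51  0.66  2.05 -0.47  0.72 -0.92]
False 130 0.12 16 [-0.67  0.38  0.69  2.05 -0.59  0.59 -0.83]
False 170 0.17 28 [-0.75  0.31  0.78  2.08 -0.83  0.48 -0.61]
False 200 0.25 28 [-0.68  0.22  0.67  1.95 -0.49  0.59 -0.95]
False 190 0.25 10 [-0.68  0.36  0.69  1.74 -0.33  0.97 -1.11]
10 [(45, 75, 8, np.float64(2.5)), (48, 72, 6, np.float64(4.8)), (51, 72, 6, np.float64(5.1)), (54, 72, 6, np.float64(6.2)), (57, 72, 6, np.float64(6.8)), (60, 72, 6, np.float64(7.6)), (63, 72, 6, np.float64(8.4)), (66, 72, 6, np.float64(8.4)), (69, 75, 6, np.float64(7.2)), (72, 78, 8, np.float64(7.5)), (75, 81, 8, np.float64(5.9)), (78, 84, 10, np.float64(7.1)), (81, 
[... 2700 characters left out ...]
 24, np.float64(15.8)), (153, 147, 24, np.float64(14.9)), (156, 150, 26, np.float64(15.7)), (159, 153, 26, np.float64(17.0)), (162, 156, 26, np.float64(18.3)), (165, 159, 26, np.float64(18.4)), (168, 159, 26, np.float64(18.5)), (171, 162, 26, np.float64(19.4)), (174, 165, 26, np.float64(18.9)), (177, 168, 26, np.float64(19.2)), (180, 171, 24, np.float64(15.5)), (183, 174, 22, np.float64(15.3)), (186, 177, 20, np.float64(18.1)), (186, 180, 18, np.float64(17.9)), (186, 183, 16, np.float64(18.7)), (186, 186, 14, np.float64(23.8)), (186, 189, 12, np.float64(31.5)), (186, 189, 10, np.float64(37.4)), (186, 189, 8, np.float64(43.7)), (186, 189, 6, np.float64(50.3)), (186, 189, 4, np.float64(57.1))]
```

```bash
sed -i 's/FLIP=True/FLIP=False/' h.py
python3 - <<'E'
from h import *
move_gripper(.05,100)
move_ptp(bw(.05,.24),ori(0)); 
p=camera_params("wrist"); im=read_camera("wrist"); cv2.imwrite("pics/w1.png",im[:,:,::-1])
for n,z in dict(scoop_handle=.044,scoop_end=.044,opening=.078,clip=.044).items():
    for d in tip_of("wrist",n)[:2]: print(n,np.round(d["at"],1),round(d["confidence"],2),onplane(p,d["at"],z).round(4))
for n,x,z in [("scoop_handle",.04,.044),("scoop_end",.13,.044),("opening",.075,.078),("clip",.105,.044)]: print(n,bw(x,z).round(4),proj(p,bw(x,z)).round(1))
print("corners",[proj(p,bw(x,.078,y)).round().tolist() for x in(-.01,.16) for y in(-.085,.085)])
print(read_time_s(),read_eef_pos())
E
```

```text
scoop_handle [316.2 228.4] 0.92 [ 0.5081 -0.0021  0.044 ]
scoop_end [314.2 113.8] 0.82 [0.5961 0.03   0.044 ]
opening [317.1 195.1] 0.88 [0.5416 0.0087 0.078 ]
clip [320.8 147.8] 0.93 [0.5732 0.0164 0.044 ]
clip [318.7 193.5] 0.54 [0.5374 0.0058 0.044 ]
scoop_handle [ 0.5116 -0.0024  0.044 ] [[317.8 224.7]]
scoop_end [0.5968 0.0268 0.044 ] [[318.3 114.4]]
opening [0.5448 0.009  0.078 ] [[318.2 191.1]]
clip [0.5732 0.0187 0.044 ] [[318.2 146.9]]
corners [[[422.0, 295.0]], [[213.0, 295.0]], [[444.0, 67.0]], [[194.0, 67.0]]]
4.0167 [0.52117868 0.0014987  0.23995785]
```

View pics/w1.png

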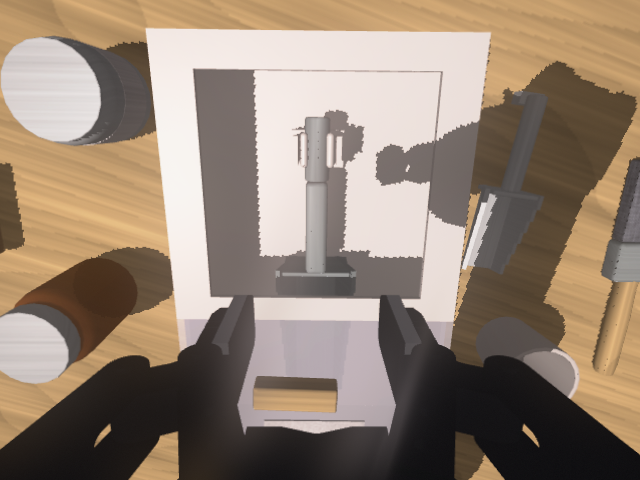

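```bash
sed -i 's/^B=.*/B=np.array([.4719,-.0142,.337])/' h.py
python3 - <<'E'
from h import *
movel(bw(.06,.12),ori(0),.2)
movel(bw(.06,.045),ori(0),.08)
print(read_ft_force().round(1))
move_gripper(.0,110)
print(read_finger_gap(),read_grasp_force(),read_ft_force().round(1),read_eef_pos(),bw(.06,.045),read_time_s())
im=read_camera("wrist"); cv2.imwrite("pics/w2.png",im[:,:,::-1])
E
```

```text
[1.1 0.2 0.8]
0.016242804244873708 107.64909982681274 [-1.2 -0.1  5.3] [0.52909733 0.00556488 0.04580338] [0.52852505 0.00563944 0.045     ] 6.25
```

View pics/w2.png

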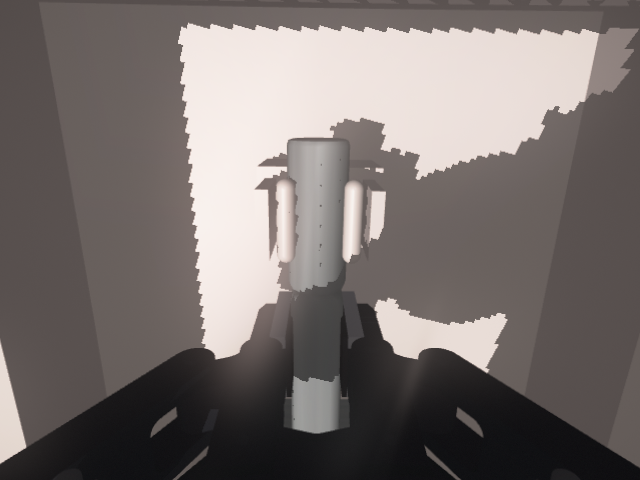

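```bash
cat > go.py <<'E'
from h import *
import sys
def go(w,sp):
    for x,z,t in w:
        movel(bw(x/1e3,(z+1)/1e3),ori(np.radians(t)),sp)
        print((x,z,t),round(read_time_s(),2),read_ft_force().round(1),read_ft_torque().round(2),round(read_grasp_force()),round(read_finger_gap(),4),(read_eef_pos()-bw(x/1e3,(z+1)/1e3)).round(4))
E
python3 - <<'E'
from go import *
go([(60,51,1.5),(59,58,3),(57,72,6)],.04)
pause(.2)
p=camera_params("scene"); im=read_camera("scene")
for n in("scoop_end","scoop_handle"): print(n,tip_of("scene",n)[:1])
e=lambda o:bw((57+o*np.cos(.105))/1e3,(73+o*np.sin(.105))/1e3)
print(proj(p,e(70)),proj(p,e(-20)))
im2=read_camera("side")
im=np.hstack([cv2.resize(i[150:330,200:440],(400,300)) for i in(im,im2)])
cv2.imwrite("pics/l3.png",im[:,:,::-1])
E
```

```text
(60, 51, 1.5) 6.62 [-0.2 -2.1 -3. ] [-0.44  0.23 -0.13] 108 0.0164 [-0.0013 -0.0006 -0.0004]
(59, 58, 3) 6.95 [-0.1 -2.2  0.8] [-0.34  0.05 -0.01] 109 0.0162 [ 0.0006 -0.0001  0.001 ]
(57, 72, 6) 7.45 [-0.4  0.9 -1.3] [ 0.02  0.08 -0.02] 109 0.0167 [-0.0001  0.0003  0.0003]
scoop_end [{'at': [297.5, 240.9], 'confidence': 0.67}]
scoop_handle [{'at': [318.5, 217.1], 'confidence': 0.83}]
[[300.10849869 237.59706385]] [[320.96172503 217.62181901]]
```

View pics/l3.png

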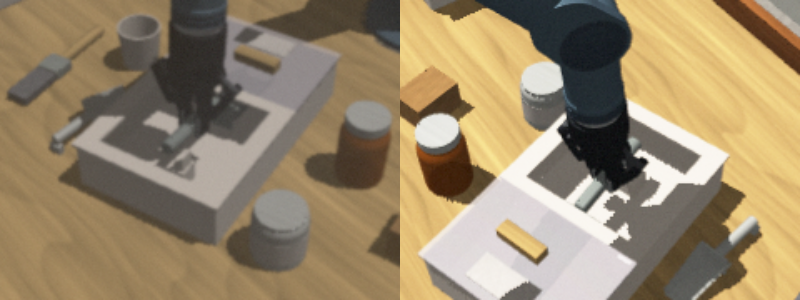

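Run:
```python
from h import *
p=camera_params("wrist"); im=read_camera("wrist"); cv2.imwrite("pics/w4.png",im[:,:,::-1])
print(tip_of("wrist","scoop_end")[:1])
for s in(-8,-6,-4,-2,0,2):
    t=np.radians(6+s);c0=bw(.057,.073)
    f=lambda o,h:bw((57+o*np.cos(t)-h*np.sin(t))/1e3,(73+o*np.sin(t)+h*np.cos(t))/1e3)
    print(s,proj(p,[f(70,-1),f(70,9)]).round(1).tolist())
```

```text
[{'at': [316.1, 139.0], 'confidence': 0.59}]
-8 [[316.5, 137.5], [316.5, 134.2]]
-6 [[316.5, 136.8], [316.5, 134.5]]
-4 [[316.5, 136.3], [316.5, 135.2]]
-2 [[316.5, 136.0], [316.5, 136.1]]
0 [[316.5, 136.1], [316.5, 137.4]]
2 [[316.5, 136.4], [316.5, 139.1]]
```

View pics/w4.png

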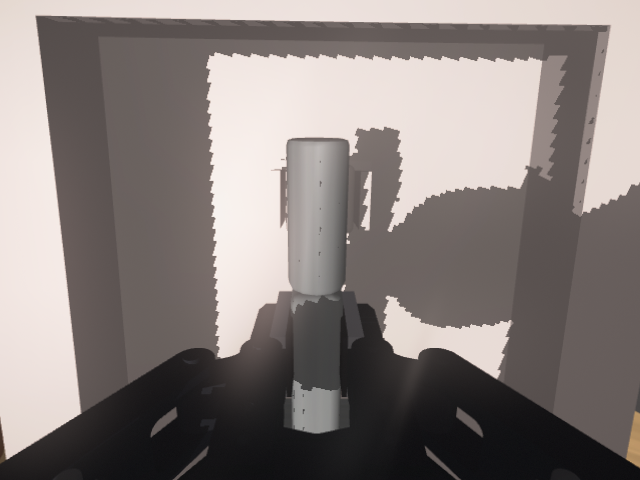

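The wrist view shows the tail end at (318,140), the same place and width as before the lift. So the handle has not slipped and is clear of the clip. Next I'll bring the scoop out.

Run:
```python
from go import *
go([(69,72,6),(78,81,8),(84,84,10),(99,87,10),(114,93,10),(126,105,14)],.05)
```

```text
(69, 72, 6) 8.34 [-0.3 -0.5 -0.5] [-0.03  0.09  0.02] 109 0.0161 [0.0006 0.0003 0.0001]
(78, 81, 8) 8.75 [-0.2  0.7 -1.3] [-0.03  0.14 -0.04] 109 0.0161 [ 0.0002 -0.      0.0005]
(84, 84, 10) 9.03 [-0.5  0.4 -0.9] [-0.04  0.12 -0.  ] 109 0.016 [-0.0003 -0.0001 -0.    ]
(99, 87, 10) 9.49 [ 0.   0.2 -1.9] [-0.08  0.17  0.03] 109 0.0159 [0.0005 0.0003 0.0001]
(114, 93, 10) 9.97 [-0.9 -0.6 -1.9] [-0.07  0.11  0.05] 109 0.016 [0.0004 0.0002 0.0002]
(126, 105, 14) 10.46 [-0.3  1.2 -1.1] [-0.06  0.26  0.01] 109 0.0163 [-0.0001 -0.0001  0.0003]
```

Run:
```python
from go import *
go([(126,120,20),(144,138,24),(171,162,26),(180,200,26),(180,280,15)],.08)
pause(.7)
a=read_camera("scene");b=read_camera("side")
im=np.hstack([cv2.resize(i[90:390,140:460],(400,375)) for i in(a,b)])
cv2.imwrite("pics/f.png",im[:,:,::-1]); print(read_time_s(),read_joint_vel().round(3),read_qpos().round(2))
for c,q in(("scene",a),("side",b)):
    p=camera_params(c);t=np.radians(15);f=lambda o,h:bw((180+o*np.cos(t)-h*np.sin(t))/1e3,(281+o*np.sin(t)+h*np.cos(t))/1e3)
    for n,X in(("scoop_tip",f(-200,-30)),("scoop_end",f(70,0))): print(c,n,X[2].round(3),proj(p,X).round(),[d["at"] for d in tip_of(c,n)[:1]])
```

```text
(126, 120, 20) 10.79 [-0.5  0.4 -1.6] [-0.09  0.31 -0.04] 109 0.0162 [-0.0007 -0.0003 -0.0001]
(144, 138, 24) 11.26 [-0.4  0.3 -1.5] [-0.14  0.49  0.01] 109 0.0159 [0.0004 0.0002 0.0004]
(171, 162, 26) 11.86 [-0.9 -0.3 -1.7] [-0.18  0.55  0.02] 109 0.0161 [0.0001 0.0002 0.0002]
(180, 200, 26) 12.5 [-0.5  0.  -2. ] [-0.21  0.52  0.  ] 109 0.0159 [-0.0005  0.0001 -0.0004]
(180, 280, 15) 13.65 [ 0.2  0.6 -2. ] [-0.08  0.29 -0.01] 109 0.0162 [-0.0007 -0.0002 -0.0009]
14.45 [ 0.001  0.001 -0.    -0.    -0.001 -0.002 -0.   ] [-0.71  0.25  0.71  1.8  -0.3   0.91 -1.12]
scene scoop_tip 0.2 [[330. 163.]] [[330.6, 161.7]]
scene scoop_end 0.299 [[257. 188.]] [[255.8, 192.0]]
side scoop_tip 0.2 [[303. 237.]] [[302.4, 235.2]]
side scoop_end 0.299 [[376. 131.]] [[377.4, 134.4]]
```

View pics/f.png

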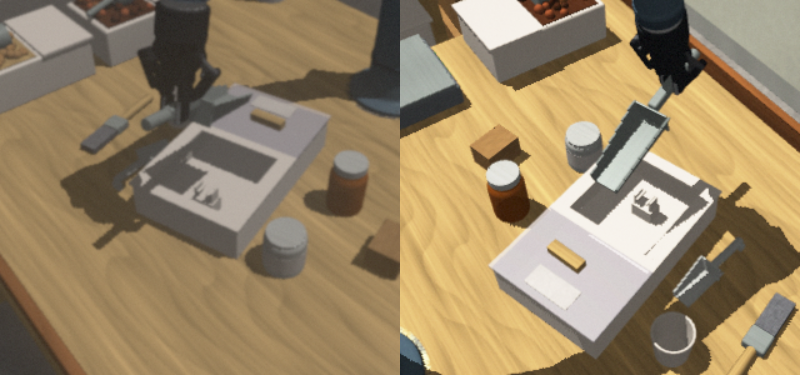

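The scoop is out and held well above the lid. Its tip is at about z = 0.20 m, and the detected tip pixels match the prediction in both views. Everything else is in place.

```bash
python3 -c "
from bench import *
print(sign_off())"
```

```text
the job is handed in; nothing more can be done
None
```

I pulled the long scoop out of its clip, brought it out slantwise through the lid's opening and handed in with it held steady. Its tip was about 12 cm above the lid, I saw no sign of it hitting the bin, and nothing else appeared to have moved; the sign-off call gave no verdict.

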